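# Put the filling knife and the brush away in their cradles

### The arm

A 7-joint arm with a two-finger parallel gripper is mounted at the origin on the work surface. World frame = base frame: x ahead of the robot, y to its left, z up, the work surface at z = 0. Lengths are in m, angles in degrees, forces in N, time in s.
With the tool pointing down it reaches from about 0.4 to 0.85 m from the base axis. Payload 6.9 kg.
Tool frame: the origin (TCP) lies at the very end of the fingers, on their centre line; the grasp point (between the pads) lies 19 mm behind it; z points along the fingers, y is the line along which they close (so a half turn about z gives the same grasp; the last joint's range is limited). The gripper opens to 85 mm and grips with 20 to 120 N. Pads are 22 mm wide; open, the fingers measure 114 mm over their backs; the gripper's body (76 mm by 85 mm) begins 54 mm behind the grasp point. The pads swing forward as they close: fully open they stand 13 mm farther back than shut.
Start: joints at [70.445, 29.078, -13.613, 85.955, 7.202, 65.827, -8.869], TCP at [0.27, -0.564, 0.198] pointing down, gripper open.
Joint ranges: [-176.47, 176.47], [-13.61, 117.27], [-81.72, 77.17], [0.22, 143.17], [-87.28, 267.28], [10, 112.55], [-165.47, 165.47]. Speed limits (degrees/s): [136.94, 136.94, 180, 180, 180, 180, 180].

### API

Orientations are given as [roll, pitch, yaw] about the fixed x, y, z axes, in that order (R = Rz(yaw) Ry(pitch) Rx(roll)).
In Python, from workcell import bot gives the robot as it stands. The module is installed in compiled form; this text tells all that it offers.
- The arm moves only by the shell command python3 -m handwheel 'ROWS' [FORCE]. ROWS is JSON, a list of rows, each a list of 7 numbers: the turn, a rotation vector about the world's x, y, z in rad, then the shift along the world's x, y, z in mm, then the opening, from -1 (shut) to 1 (fully open). A call has 1 to 10 rows; each row is the pose to reach, as a shift and turn from the pose commanded when the call began; what a row does not reach only later rows make up. A row lasts 1/8 s, in which the tool goes at most 62.5 mm and 10.7 degrees, less where a joint would pass 70% of its speed; a pose out of reach is approached as far as the arm can. A call with a gripper value outside its range is refused whole. The fingers move at their own pace and stop on an object; FORCE is the grip in N (left out, the last holds). Time passes only in rows, so rows that repeat a pose let the fingers close. It gives the time, the measured TCP pose, the force, the opening and the grip force at its end, in the units of the state.
- bot.state(): the state, without advancing time (a new reading comes with each control period).
- bot.read_camera(name): name is "side" or "top" or "wrist"; returns the picture (420x560x3 uint8, red, green, blue); there is no depth.
- bot.calibration(name): a dict with "fx", "fy", "cx", "cy" (pixels), "pose" (4x4, takes a point from camera to world coordinates). Camera axes: x right, y up, looking along -z (the intrinsics and any distortion apply to the point x, -y, -z); pixel columns grow to the right and rows downward; lengths in m; the calibration is good to about 2 mm. A picture is of the moment at which its call begins: read the wrist's pose just before it. calibration takes no time and is no camera call; for the wrist camera it gives the pose at the moment of the call.
- bot.close_job(): hands the job in; it is judged then, once.
The state is a dict: "time_s": time; "qpos": joint angles; "dq": joint speeds; "joint_efforts": joint torques, N m; "ee_pos": TCP position; "eef_rot": TCP orientation; "wrist_force": force on the tool from outside, world axes, zero at the start; "ft_torque": the same for the moment, N m; "finger_gap": finger opening in m; "grip_force": force on a finger pad.
Only numpy, scipy, OpenCV 4.12 (cv2) and the standard library are available. Lean on these libraries where they do the work, as an engineer would, in place of code of your own. Each camera call takes 0.05 s, during which the arm holds its last target. There are 200 camera calls.

### The job

Put the two tools on the bench away in their wooden cradles, each lying flat on the cradle floor. The filling knife goes into the cradle with the cover strip, blade under the strip and pressing back the sprung stop so that the handle drops home inside the tail wall; the brush goes into the open cradle, head in the wide end. Leave the bowl, the tin and the plaster rosette where they are.

Things in the scene. Friction and masses are not known exactly. Their poses are not given: they have to be found in the camera images.
- knife: Filling knife, dark wooden handle, steel blade, 197 mm long, lying flat, about 0.16 kg. Origin: mid-length on the flat underside; +x to the blade's front edge, z up. Handle x -98.5 to 8.5 mm, 26 wide, 22 high. Blade 4 thick, flush with the underside, 22 wide at the neck, 44 from x 35, 66 from x 48.5 on. Grip across the handle, e.g. at x -30.
- knife_nose (a point): Middle of the blade's front edge, on the underside: x = +98.5 mm of the knife.
- knife_tail (a point): Middle of the handle's rear end, on the underside: x = -98.5 mm of the knife.
- brush: Flat brush, pale wooden handle, steel ferrule, brown head, 190 mm long, lying flat, about 0.13 kg. Origin: mid-length on the flat underside; +x to the head's front edge, z up. Handle x -95 to 20 mm, 28 wide, 20 high. Ferrule x 20 to 45, 56 wide, 20 high. Head x 45 to 95, 60 wide, 18 high. Grip across the handle, e.g. at x -15.
- brush_nose (a point): Middle of the head's front edge, on the underside: x = +95 mm of the brush.
- brush_tail (a point): Middle of the handle's rear end, on the underside: x = -95 mm of the brush.
- knife_cradle: Fixed wooden cradle for the knife, 250 x 100 mm, plywood cover strip over one end. Origin: underside, centre line; +x to the cover, where the blade goes. Floor 10 mm above the table. Heights above the floor: cheeks 16, x -100 to -80, 33 apart, beside the handle's end; rails 14, x 40 to 130, 73 apart, beside the blade. Sides open for fingers at x -80 to 40.
- cover_edge (a point): Middle of the lower edge of the cover strip's open side, at cradle x 65 mm, 14 mm above the floor; the strip is 5 mm thick and runs from there to x 130 on the rails. It is 165 mm from the tail wall, so the 197 mm knife cannot be set straight down: the blade goes under the cover nose-down (5 to 12 degrees) with the handle raised above the tail wall.
- tail_wall (a point): Top edge of the tail wall's inner face, at cradle x -100 mm, 18 mm above the floor (wall 16 mm thick). The blade must press the sprung stop back before the handle can come down inside this face; the stop then pushes the knife against it.
- knife_seat (a point): Point on the knife cradle's floor, 10 mm above its origin; axes as the cradle. A seated knife has its origin 1.5 mm towards -x of it (tail on the tail wall), within 4 mm at most.
- stop (a joint): Travel of the sprung stop block under the cover strip, 0 = out, 0.015 m = pressed fully back. Pushing needs about 3 N at first and 9 N at full travel, where it meets a hard end. About 0.012 m with the knife seated against the tail wall.
- stop_face (a point): Middle of the stop block's face that the blade pushes, 7 mm above the cradle floor; the face is 66 mm wide and 12 mm high (1 to 13 mm above the floor). In the cradle's frame x = 85 mm when out, 100 mm when fully back. It moves along the cradle's +x as it is pressed.
- brush_cradle: Fixed open wooden cradle for the brush, 226 x 100 mm, no cover. Origin: middle of its underside; +x to its wide end, where the head goes. Floor 10 mm above the table. Walls 16 mm high above the floor: end walls, inner faces at x -99 and 99; handle cheeks 36 apart at x -99 to -60; head cheeks 68 apart at x 44 to 99. Sides open for fingers at x -60 to 44.
- brush_seat (a point): Point on the brush cradle's floor, 10 mm above its origin; axes as the cradle. A brush laid in has its origin within 5 mm of it.
- bowl: Bystander: dark rubber mixing bowl, 110 mm across, 60 mm high. Origin: centre of its underside.
- tin: Bystander: round tin, 84 mm across, 65 mm high. Origin: centre of its underside.
- rosette: Bystander: white plaster rosette, 90 mm across, 30 mm high. Origin: centre of its underside.
There are look-alikes about, which are no part of the job. Leave any blue look-alike of the knife alone.

How it is judged (in metres and radians):
At the end, for the whole second after the job is handed in: Both tools at rest, flat (0.05 rad) on their own cradle floors: ends within 3 mm of floor height and 8 mm of the centre line, blade under the cover, brush head in the wide end; middle of the knife within 4 mm, of the brush within 7 mm of its seat lengthwise; stop pressed back over 7 mm (x of knife in the frame of knife_seat between -0.004 and 0.004 m and y of knife_nose in the frame of knife_seat between -0.008 and 0.008 m and z of knife_nose in the frame of knife_seat between -0.003 and 0.003 m and y of knife_tail in the frame of knife_seat between -0.008 and 0.008 m and z of knife_tail in the frame of knife_seat between -0.003 and 0.003 m and x of knife_nose in the frame of knife_seat between 0.08 and 0.11 m and angle between each of knife, brush's own z axis and vertical below 0.05 rad and linear speed of each of knife, brush below 0.01 m/s and angular speed of each of knife, brush below 0.1 rad/s and x of brush in the frame of brush_seat between -0.007 and 0.007 m and y of brush_nose in the frame of brush_seat between -0.008 and 0.008 m and z of brush_nose in the frame of brush_seat between -0.003 and 0.003 m and y of brush_tail in the frame of brush_seat between -0.008 and 0.008 m and z of brush_tail in the frame of brush_seat between -0.003 and 0.003 m and x of brush_nose in the frame of brush_seat between 0.08 and 0.11 m and value of joint stop above 0.007 m); the robot touches nothing.
It fails at once if The bowl is pushed more than 30 mm from its place (distance of bowl from where it was at the start of the episode above 0.03 m).
It fails at once if The tin is pushed more than 30 mm from its place (distance of tin from where it was at the start of the episode above 0.03 m).
It fails at once if The plaster rosette is pushed more than 30 mm from its place (distance of rosette from where it was at the start of the episode above 0.03 m).
It also fails if it takes over 54 s, if anything falls off the work surface, if the arm or the gripper's body presses on something with over 40 N, if the wrist force passes 120 N, or if a joint passes its speed limit or range.

## Working session

There is one attempt and no reset: what is moved stays moved. The work goes in short steps, Python scripts to look and compute and a shell command to move; the robot and the scene stay as the last step left them, time stands still between calls to the robot, and variables do not carry over. Pictures are saved under pics/ and viewed, at most 10 in all, crops included, and the job is handed in when it is done.

```bash
mkdir -p pics; cat > h.py <<'E'
import numpy as np, cv2
from workcell import bot
def cap(n,f):
    c=bot.calibration(n); im=bot.read_camera(n); cv2.imwrite('pics/'+f,im[:,:,::-1]); return im,c
def ray(c,u,v,z):
    P=np.array(c['pose']); d=P[:3,:3]@np.array([(u-c['cx'])/c['fx'],-(v-c['cy'])/c['fy'],-1]); o=P[:3,3]
    return o+d*(z-o[2])/d[2]
def proj(c,p):
    P=np.array(c['pose']); q=P[:3,:3].T@(np.array(p)-P[:3,3]); return c['cx']+c['fx']*q[0]/-q[2], c['cy']-c['fy']*q[1]/-q[2]
E
python3 - <<'E'
from h import *
s=bot.state();print(s)
for n in('top','side'):
    im,c=cap(n,n+'0.png');print(c)
E
```

```text
{'time_s': 0.0, 'qpos': array([ 70.44533912,  29.12624889, -13.60947737,  86.00725588,
         7.20193426,  65.82858065,  -8.86885067]), 'dq': array([ 0.0830519 , -0.11700521, -0.08474649, -0.03158737,  0.08770277,
       -0.00292425, -0.00689191]), 'joint_efforts': array([-6.76728689e-06, -6.20587921e+01, -2.18639083e+00, -2.49648392e+01,
        1.27674590e-02,  1.20211893e-02, -1.35211880e-05]), 'ee_pos': array([ 0.26973591, -0.56317518,  0.19683098]), 'eef_rot': array([-1.79896768e+02,  1.67308301e-03,  2.56009548e+01]), 'wrist_force': array([-0.14534279,  0.41346435, -0.19945783]), 'ft_torque': array([-0.00580689, -0.01911187,  0.01003174]), 'grip_force': 0.0, 'finger_gap': 0.08514893505106867}
{'fx': 512.6799616962896, 'fy': 512.6799616962896, 'cx': 270.8211313653534, 'cy': 207.06412819148397, 'pose': array([[-0.00190143,  0.99561441, -0.09353256,  0.43093926],
       [-0.99999459, -0.00214427, -0.0024959 , -0.08532963],
       [-0.00268552,  0.09352731,  0.99561309,  1.52260486],
       [ 0.        ,  0.        ,  0.        ,  1.        ]])}
{'fx': 473.5003398519782, 'fy': 473.5003398519782, 'cx': 279.0455706619579, 'cy': 204.82491611264416, 'pose': array([[-0.70772603,  0.34783073, -0.61492897, -0.1777749 ],
       [-0.70636072, -0.33192324,  0.62520516,  0.70850196],
       [ 0.01335635,  0.87683564,  0.48060468,  0.66383931],
       [ 0.        ,  0.        ,  0.        ,  1.        ]])}
```

View pics/top0.png

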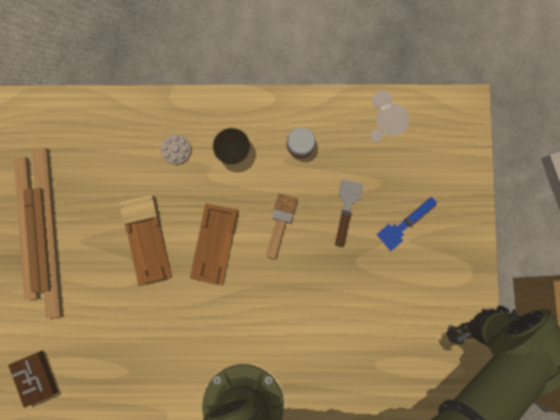

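View pics/side0.png

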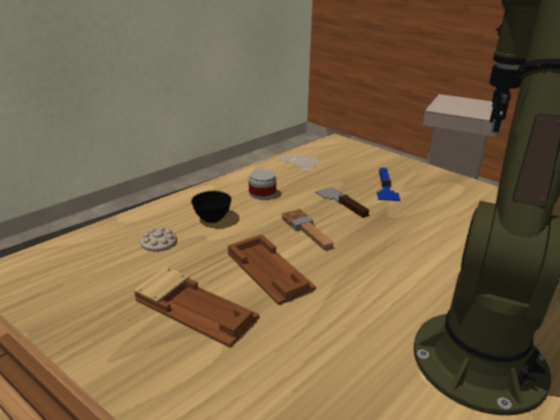

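The top view shows these candidates:
- **Knife:** dark handle with steel blade at (347,212). The blue tool at (405,225) is the look-alike to avoid.
- **Brush:** (282,225), head up.
- **Cradles:** the knife cradle with the pale cover is at (146,240), and the open one is at (214,244).
- **Other items:** long boards at (38,230) and a dark box at (33,378) are not part of the job. The rosette is at (176,149), the bowl at (231,146) and the tin at (301,142).

I'll check this in one close crop.

```bash
python3 - <<'E'
from h import *
im=cv2.imread('pics/top0.png')[175:295,110:375]
cv2.imwrite('pics/crop1.png',cv2.resize(im,None,fx=3,fy=3,interpolation=cv2.INTER_CUBIC))
E
```

```text
(no output)
```

View pics/crop1.png

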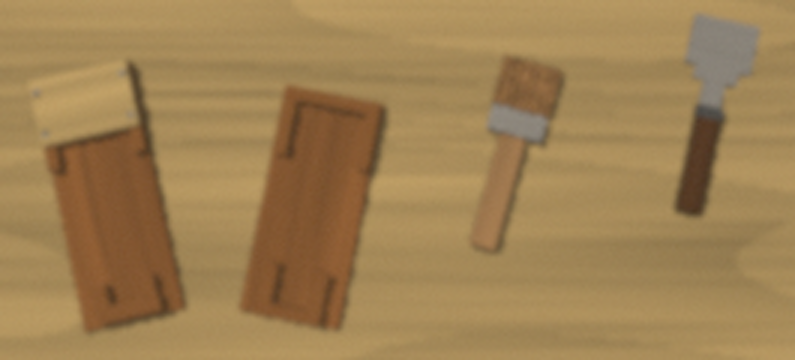

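```bash
python3 - <<'E'
from h import *
c=bot.calibration('top')
def W(n,m,z):  # crop px pairs
    m=np.mean(m,0)/3+[110-.33,175-.33]; p=ray(c,*m,z); return p
def show(n,a,b):
    d=(a-b)[:2]; print(n,a.round(4),b.round(4),'mid',((a+b)/2).round(4),'len',np.linalg.norm(d).round(4),'yaw',np.degrees(np.arctan2(d[1],d[0])).round(2))
show('knife',W(0,[(697,14),(760,28)],.004),W(0,[(676,210),(703,214)],.018))
show('brush',W(0,[(507,55),(564,70)],.018),W(0,[(472,246),(500,251)],.018))
show('kcr cover front..tail outer',W(0,[(45,146),(142,125)],.029),W(0,[(88,331),(187,309)],.02))
show('bcr',W(0,[(287,86),(386,105)],.026),W(0,[(241,312),(340,328)],.02))
w=bot.calibration('wrist');s=bot.state()
from scipy.spatial.transform import Rotation as R
T=R.from_euler('xyz',s['eef_rot'],degrees=True).as_matrix();P=w['pose']
print(w['fx'],w['cx'],w['cy'],(T.T@(P[:3,3]-s['ee_pos'])).round(4),(T.T@P[:3,:3]).round(3))
E
```

```text
knife [ 0.6493 -0.3257  0.004 ] [ 0.4594 -0.2823  0.018 ] mid [ 0.5543 -0.304   0.011 ] len 0.1948 yaw -12.87
brush [ 0.6065 -0.1329  0.018 ] [ 0.4243 -0.0838  0.018 ] mid [ 0.5154 -0.1083  0.018 ] len 0.1887 yaw -15.09
kcr cover front..tail outer [0.5346 0.2982 0.029 ] [0.356 0.254 0.02 ] mid [0.4453 0.2761 0.0245] len 0.184 yaw 13.92
bcr [0.5735 0.0621 0.026 ] [0.3558 0.1057 0.02  ] mid [0.4646 0.0839 0.023 ] len 0.222 yaw -11.33
343.1343260586913 273.6562985773329 212.4667485312835 [ 7.890e-02 -1.000e-04 -1.758e-01] [[-0.001  0.95   0.313]
 [ 1.     0.001  0.001]
 [ 0.     0.313 -0.95 ]]
```

The choices are confirmed: both tools' noses and both cradles' wide or covered ends point along world +x. I'm moving above the knife grip point.

```bash
python3 -m handwheel '[[0,0,-0.67,255,266,0,1],[0,0,-0.67,255,266,0,1],[0,0,-0.67,255,266,0,1],[0,0,-0.67,255,266,0,1],[0,0,-0.67,255,266,0,1],[0,0,-0.67,255,266,0,1],[0,0,-0.67,255,266,0,1],[0,0,-0.67,255,266,0,1],[0,0,-0.67,255,266,0,1]]' 80
python3 - <<'E'
from h import *
s=bot.state();print(s['ee_pos'],s['eef_rot'],s['qpos'])
im,c=cap('wrist','w1.png')
def L(p,z):print(np.round(proj(c,[*p,z]),1))
yaw=np.radians(-12.9);u=np.array([np.cos(yaw),np.sin(yaw)]);o=np.array([.5543,-.304])
for k in(98.5,-98.5):L(o+u*k/1000,.004)
np.save('c1.npy',c,allow_pickle=True)
E
```

```text
time_s: 1.23
ee_pos: [0.5238, -0.2992, 0.1975]
eef_rot: [180.0, 0.0, -12.9]
wrist_force: [-0.6, -0.3, -0.5]
finger_gap: 0.0851
grip_force: 0.0
[ 0.52377904 -0.29922542  0.19750807] [ 1.79958685e+02  4.21411191e-02 -1.29388452e+01] [ 31.77411938  26.86099543  -6.93040928  89.47327289   3.5354441
  63.90998348 -78.91169994]
[270.4  45.3]
[271.2 233.1]
```

View pics/w1.png

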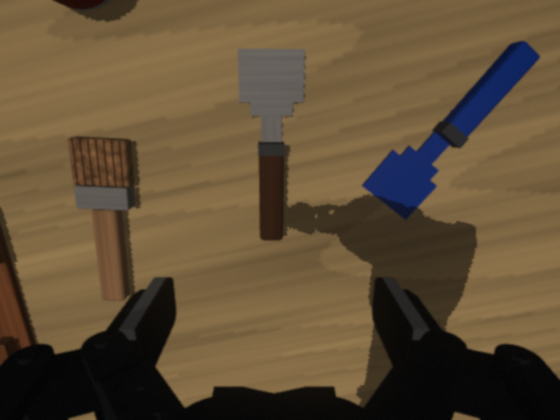

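The wrist view shows the knife upright with its nose at (271.5,49) and tail at (271.5,240). The brush nose is at (100,138) and its tail at (115,300). The blue look-alike is well clear at right.

```bash
python3 - <<'E'
from h import *
c=np.load('c1.npy',allow_pickle=True).item()
def show(n,a,b,x):
    d=(a-b)[:2];u=d/np.linalg.norm(d);m=(a+b)[:2]/2
    print(n,'mid',m.round(4),'len',np.linalg.norm(d).round(4),'yaw',np.degrees(np.arctan2(d[1],d[0])).round(2),'grip',(m+u*x).round(4))
show('knife',ray(c,271.5,49,.004),ray(c,271.5,239,.018),-.03)
show('brush',ray(c,100,138,.018),ray(c,115,300,.018),-.015)
E
```

```text
knife mid [ 0.5518 -0.3042] len 0.1952 yaw -13.1 grip [ 0.5225 -0.2974]
brush mid [ 0.5132 -0.1101] len 0.1898 yaw -16.68 grip [ 0.4989 -0.1058]
```

```bash
python3 -m handwheel '[[0,0,0,-2,1,-60,1],[0,0,0,-2,1,-120,1],[0,0,0,-2,1,-165,1],[0,0,0,-2,1,-185,1],[0,0,0,-2,1,-194,1],[0,0,0,-2,1,-194,0.3],[0,0,0,-2,1,-194,-1],[0,0,0,-2,1,-194,-1],[0,0,0,-2,1,-194,-1],[0,0,0,-2,1,-194,-1]]' 80
python3 -c "
from h import *
s=bot.state();print(s['ee_pos'],s['eef_rot'])"
```

```text
time_s: 2.52
ee_pos: [0.5232, -0.2967, 0.004]
eef_rot: [180.0, -0.0, -12.8]
wrist_force: [-0.3, -0.1, 1.1]
finger_gap: -0.0001
grip_force: 0.0
[ 0.52317657 -0.29668043  0.00397604] [ 1.79993560e+02 -2.78643558e-02 -1.27870808e+01]
```

The gap is 0, so the grasp missed. I'll look.

```bash
python3 - <<'E'
from h import *
im,c=cap('wrist','w2.png')
E
```

```text
(no output)
```

View pics/w2.png

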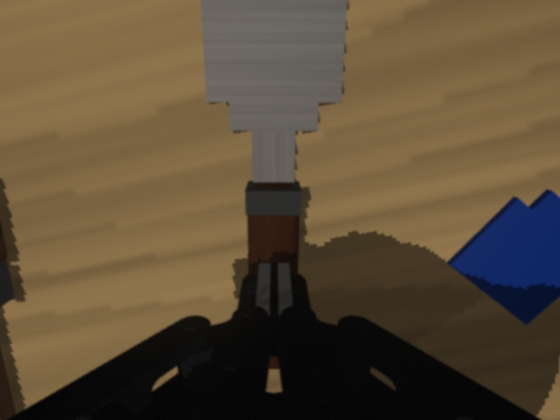

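The shut pads sit at about row 265 on top of the handle. By projection their visible tips are about 21 mm behind the stated TCP, and about 35 mm behind when open. I'll open, go lower in steps with a force check, and close again.

```bash
python3 -m handwheel '[[0,0,0,0,0,0,1],[0,0,0,0,0,0,1],[0,0,0,0,0,0,1],[0,0,0,0,0,0,1],[0,0,0,0,0,-5,1],[0,0,0,0,0,-10,1],[0,0,0,0,0,-14,1],[0,0,0,0,0,-14,1]]' 80
```

```text
time_s: 3.58
ee_pos: [0.5227, -0.2965, -0.0109]
eef_rot: [-180.0, 0.1, -12.8]
wrist_force: [0.1, 0.1, -0.7]
finger_gap: 0.0856
grip_force: 0.0
```

```bash
python3 -m handwheel '[[0,0,0,0,0,0,0],[0,0,0,0,0,0,-1],[0,0,0,0,0,0,-1],[0,0,0,0,0,0,-1],[0,0,0,0,0,0,-1]]' 80
python3 - <<'E'
from h import *
im,c=cap('wrist','w3.png')
E
```

```text
time_s: 4.2
ee_pos: [0.523, -0.2967, -0.0103]
eef_rot: [-180.0, -0.0, -12.8]
wrist_force: [0.3, -0.3, -0.4]
finger_gap: -0.0001
grip_force: 0.0
```

View pics/w3.png

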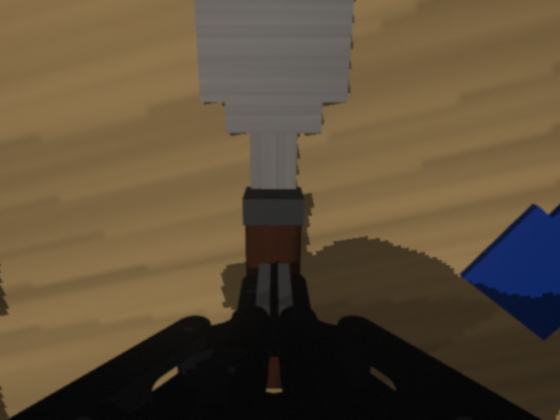

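The fingers still close freely with the TCP at z −10 mm. Allowing for the pad's half-width, the tips come out about 43 mm behind the reported TCP when shut and 55 mm when open, so I'll go 24 mm lower.

```bash
python3 -m handwheel '[[0,0,0,0,0,0,1],[0,0,0,0,0,0,1],[0,0,0,0,0,0,1],[0,0,0,0,0,-8,1],[0,0,0,0,0,-16,1],[0,0,0,0,0,-24,1],[0,0,0,0,0,-24,-1],[0,0,0,0,0,-24,-1],[0,0,0,0,0,-24,-1],[0,0,0,0,0,-24,-1]]' 80
```

```text
time_s: 5.5
ee_pos: [0.5237, -0.297, -0.0333]
eef_rot: [180.0, -0.1, -12.8]
wrist_force: [-1.1, -0.1, 6.4]
finger_gap: 0.0248
grip_force: 81.7
```

```bash
python3 -m handwheel '[[0,0,0,0,0,40,-1],[0,0,0,0,0,100,-1],[0,0,0,0,0,150,-1],[0,0,0.15,-20,60,200,-1],[0,0,0.3,-40,120,234,-1],[0,0,0.4,-60,180,234,-1],[0,0,0.465,-63,240,234,-1],[0,0,0.465,-63,300,234,-1],[0,0,0.465,-63,360,234,-1],[0,0,0.465,-63,420,234,-1]]' 80
python3 -m handwheel '[[0,0,0,0,47,0,-1],[0,0,0,0,47,0,-1],[0,0,0,0,47,0,-1],[0,0,0,0,47,0,-1]]' 80
python3 - <<'E'
from h import *
s=bot.state();print(s['ee_pos'],s['eef_rot'],s['qpos'].round(1))
im,c=cap('wrist','w4.png')
np.save('c4.npy',c,allow_pickle=True)
E
```

```text
time_s: 6.75
ee_pos: [0.4597, 0.1107, 0.2001]
eef_rot: [180.0, -0.1, 13.8]
wrist_force: [1.6, -2.1, 0.1]
finger_gap: 0.0245
grip_force: 79.2
time_s: 7.25
ee_pos: [0.4602, 0.1543, 0.1996]
eef_rot: [180.0, 0.0, 13.7]
wrist_force: [-0.3, -0.4, -0.6]
finger_gap: 0.0242
grip_force: 79.2
[0.46016251 0.15430468 0.19959907] [1.79955866e+02 2.06418074e-02 1.37106366e+01] [  -3.9   17.3  -23.3  106.     8.    58.3 -106.9]
```

View pics/w4.png

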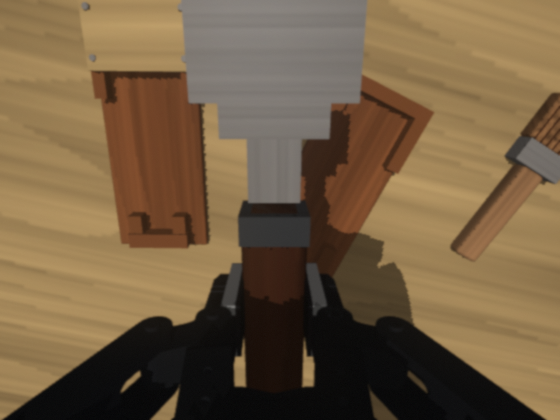

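The knife is held straight. The knife cradle is at left, with its cover edge near row 70 and its tail end near row 246. I'll zoom in on it.

```bash
python3 - <<'E'
from h import *
im=cv2.imread('pics/w4.png')[55:255,75:215]
im=cv2.convertScaleAbs(cv2.resize(im,None,fx=3,fy=3,interpolation=cv2.INTER_CUBIC),alpha=1.6,beta=10)
cv2.imwrite('pics/crop4.png',im)
E
```

```text
(no output)
```

View pics/crop4.png

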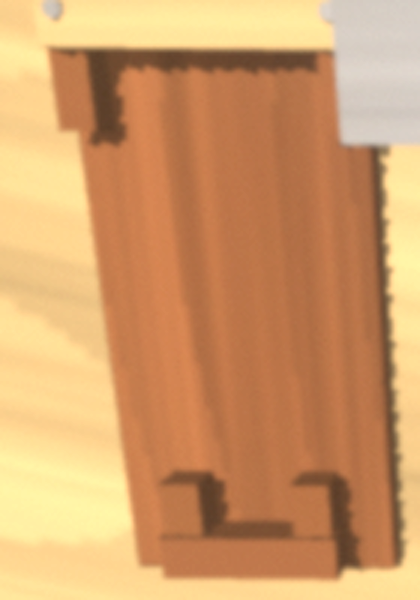

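```bash
cat > fit.py <<'E'
from h import *
from scipy.optimize import least_squares
def fit(c,pts,x0,ext):
    # pts: (u,v,x,y,z mm); x None -> free param
    def res(p):
        cs,sn=np.cos(p[2]),np.sin(p[2]);r=[];k=3
        for u,v,x,y,z in pts:
            if x is None: x=p[k];k+=1
            elif isinstance(x,str): x=p[-1]
            a,b=proj(c,[p[0]+(cs*x-sn*y)/1e3,p[1]+(sn*x+cs*y)/1e3,z/1e3]);r+=[a-u,b-v]
        return r
    n=sum(1 for q in pts if q[2] is None)
    s=least_squares(res,list(x0)+ext,loss='soft_l1',x_scale=[.01,.01,.01]+[10]*len(ext))
    print('xy',s.x[:2].round(4),'yaw',np.degrees(s.x[2]).round(2),'ext',s.x[3:].round(1));print(np.array(res(s.x)).reshape(-1,2).round(1).tolist());return s.x
E
python3 - <<'E'
from fit import *
c=np.load('c4.npy',allow_pickle=True).item()
k=lambda u,v:(u/3+75-.33,v/3+55-.33)
P=[(*k(163,578),-116,None,28)]
pts=[(*k(138,566),'e',50,10),(*k(400,567),'e',-50,10),(*k(48,48),65,50,29),(*k(250.5,538.5),-100,0,28),(*k(250.5,578),-116,0,28),(*k(202,475),-80,16.5,26),(*k(293,475),-80,-16.5,26),(*k(378,150),None,-50,10),(*k(80,140),None,50,10),(*k(92,130),40,36.5,24)]
x=fit(c,pts,[.47,.28,np.radians(14)],[20.,20.,-118.])
# knife in hand: nose, neck
s=bot.state();print(s['ee_pos'],s['eef_rot'])
E
```

```text
xy [0.4698 0.2849] yaw 13.01 ext [  34.3   36.5 -119.3]
[[0.5, -0.3], [-0.2, 0.2], [-3.3, -1.4], [-0.2, -0.4], [1.2, -0.1], [-0.6, 2.6], [-0.2, 2.9], [-0.3, 0.0], [0.1, -0.0], [2.7, -0.3]]
[0.46021727 0.15441507 0.19962473] [1.79965024e+02 1.24908408e-02 1.37095670e+01]
```

```bash
python3 - <<'E'
from fit import *
from scipy.spatial.transform import Rotation as R
c=np.load('c4.npy',allow_pickle=True).item()
s=bot.state();T=R.from_euler('xyz',s['eef_rot'],degrees=True)
# frame aligned with tool: x=tool x, y=-tool y, z=up, origin at TCP
B=R.from_euler('z',s['eef_rot'][2],degrees=True)
pts=[(188,102.5,48.5,33,4),(361,102.5,48.5,-33,4),(219,138,35,22,4),(331,138,35,-22,4),(240,203,8.5,13,22),(309.5,203,8.5,-13,22)]
def res(p):
    r=[]
    for u,v,x,y,z in pts:
        q=R.from_euler('zy',[p[3],p[4]]).apply([x,y,z])/1e3+p[:3]
        a,b=proj(c,s['ee_pos']+B.apply(q));r+=[a-u,b-v]
    return r
o=least_squares(res,[.03,0,.03,0,0],x_scale=[.01,.01,.01,.05,.05]);print((o.x[:3]*1e3).round(1),np.degrees(o.x[3:]).round(2));print(np.round(o.fun,1))
E
```

```text
[30.3 -0.5 44.9] [-0.09 17.36]
[ 2.7 -0.  -2.3  0.  -0.2 -1.  -0.4 -1.  -3.1  0.9  3.4  0.9]
```

```bash
python3 - <<'E'
from fit import *
from scipy.spatial.transform import Rotation as R
c=np.load('c4.npy',allow_pickle=True).item()
s=bot.state()
B=R.from_euler('z',s['eef_rot'][2],degrees=True)
pts=[(188,102.5,48.5,33,4),(361,102.5,48.5,-33,4),(219,138,35,22,4),(331,138,35,-22,4),(240,203,8.5,14,22),(309.5,203,8.5,-14,22)]
def res(p,h):
    r=[];Q=R.from_euler('zy',[p[2],p[3]])
    t=np.array([0,0,h])-Q.apply([0,0,0]); 
    for u,v,x,y,z in pts:
        q=Q.apply([x-p[4]*1e3,y,z-0])/1e3+[0,p[1],h]
        a,b=proj(c,s['ee_pos']+B.apply(q));r+=[a-u,b-v]
    return r
for h in(.030,.033,.036,.04):
    o=least_squares(lambda p:res(p,h),[0,0,0,0,-.03],x_scale=[.01,.01,.05,.05,.01]);print(h,'y',(o.x[1]*1e3).round(1),'yaw,pitch',np.degrees(o.x[2:4]).round(2),'xgrip',(o.x[4]*1e3).round(1),np.abs(o.fun).mean().round(2))
    print(np.round(o.fun,1))
E
```

```text
0.03 y -0.5 yaw,pitch [-0.06  3.48] xgrip -29.7 3.13
[ 5.5 -1.6 -5.  -1.6  2.8 -3.  -3.4 -3.  -1.5  4.2  1.7  4.2]
0.033 y -0.5 yaw,pitch [-0.07  5.48] xgrip -29.7 3.0
[ 5.3 -1.4 -4.9 -1.4  2.6 -2.8 -3.2 -2.8 -2.   3.8  2.2  3.8]
0.036 y -0.5 yaw,pitch [-0.07  7.39] xgrip -29.8 2.86
[ 5.1 -1.2 -4.7 -1.2  2.3 -2.5 -2.9 -2.5 -2.5  3.3  2.7  3.3]
0.04 y -0.5 yaw,pitch [-0.07  9.82] xgrip -30.0 2.65
[ 4.8 -0.9 -4.4 -0.9  1.8 -2.2 -2.5 -2.2 -3.2  2.8  3.4  2.8]
```

```bash
python3 -m handwheel '[[-0.016,0.068,-0.012,-20,50,-20,-1],[-0.0314,0.136,-0.012,-50,100,-60,-1],[-0.0314,0.136,-0.012,-69,112,-110,-1],[-0.0314,0.136,-0.012,-69,112,-125,-1],[-0.0314,0.136,-0.012,-69,112,-125,-1],[-0.0314,0.136,-0.012,-69,112,-125,-1],[-0.0314,0.136,-0.012,-69,112,-125,-1]]' 80
cat > st.py <<'E'
from h import *
from scipy.spatial.transform import Rotation as R
s=bot.state();C=np.array([.4698,.2849,.010]);psi=13.0
B=R.from_euler('z',psi,degrees=True)
M=B.inv()*R.from_euler('xyz',s['eef_rot'],degrees=True)*R.from_euler('x',180,degrees=True)
t=B.inv().apply(s['ee_pos']-C)*1e3
N=t+M.apply([127.5,0,33.3]);Tl=t+M.apply([-69.5,0,33.3])
print('t',s['time_s'],'nose',N.round(1),'tail',Tl.round(1),'rpy',M.as_euler('xyz',degrees=True).round(2),'F',B.inv().apply(s['wrist_force']).round(1),'gap',s['finger_gap'])
E
python3 st.py
```

```text
time_s: 8.18
ee_pos: [0.3925, 0.2678, 0.0759]
eef_rot: [-179.9, 7.8, 13.1]
wrist_force: [-0.6, -0.4, -1.3]
finger_gap: 0.0243
grip_force: 79.2
t 8.175 nose [51.7  0.8 81.5] tail [-143.5    0.6  108.4] rpy [0.1  7.84 0.06] F [-0.7 -0.3 -1.3] gap 0.02434978736583461
```

```bash
python3 -m handwheel '[[0,0,0,0,-1,-30,-1],[0,0,0,0,-1,-55,-1],[0,0,0,0,-1,-67,-1],[0,0,0,0,-1,-73,-1],[0,0,0,0,-1,-77,-1],[0,0,0,0,-1,-79,-1],[0,0,0,0,-1,-79,-1]]' 80; python3 st.py
```

```text
time_s: 9.05
ee_pos: [0.3912, 0.2671, -0.0041]
eef_rot: [-179.9, 8.0, 13.2]
wrist_force: [-0.4, 0.2, -0.6]
finger_gap: 0.0247
grip_force: 79.2
t 9.05 nose [50.3  0.7  1.2] tail [-1.448e+02  1.000e-01  2.850e+01] rpy [0.08 7.97 0.17] F [-0.3  0.3 -0.6] gap 0.02468950229981731
```

```bash
python3 -m handwheel '[[0,0,0,8,1.5,1,-1],[0,0,0,16,3,1,-1],[0,0,0,24,5,1,-1],[0,0,0,29.5,6,1,-1],[0,0,0,29.5,6,1,-1]]' 80; python3 st.py
```

```text
time_s: 9.68
ee_pos: [0.421, 0.273, -0.0035]
eef_rot: [-179.9, 8.0, 13.1]
wrist_force: [-0.2, 0.1, -0.8]
finger_gap: 0.025
grip_force: 79.2
t 9.675 nose [80.7 -0.3  1.8] tail [-114.4   -0.8   29.2] rpy [0.08 7.99 0.14] F [-0.2  0.1 -0.8] gap 0.02497747779817788
```

Clear under the cover so far. Next I'll press the stop by 16 mm, to about x 97.

```bash
python3 -m handwheel '[[0,0,0,4,1,0,-1],[0,0,0,8,2,0,-1],[0,0,0,12,3,0,-1],[0,0,0,15.5,3.5,0,-1],[0,0,0,15.5,3.5,0,-1],[0,0,0,15.5,3.5,0,-1]]' 80; python3 st.py
```

```text
time_s: 10.42
ee_pos: [0.434, 0.276, -0.0035]
eef_rot: [-180.0, 8.2, 13.2]
wrist_force: [-7.0, -1.1, 1.3]
finger_gap: 0.0246
grip_force: 79.5
t 10.425 nose [94.  -0.2  1.2] tail [-101.    -0.9   29.4] rpy [0.03 8.21 0.22] F [-7.1  0.5  1.3] gap 0.02458412809959295
```

```bash
python3 -m handwheel '[[0,0,0,2.5,0.5,0,-1],[0,0,0,4.5,1,0,-1],[0,0,0,4.5,1,0,-1],[0,0,0,4.5,1,0,-1]]' 80; python3 st.py
```

```text
time_s: 10.92
ee_pos: [0.4378, 0.2769, -0.0035]
eef_rot: [-180.0, 8.3, 13.2]
wrist_force: [-8.6, -1.8, 2.1]
finger_gap: 0.0245
grip_force: 79.6
t 10.925 nose [98.  -0.1  1.1] tail [-97.   -0.9  29.4] rpy [0.01 8.27 0.24] F [-8.7  0.1  2.1] gap 0.0245179269125192
```

```bash
python3 -m handwheel '[[0.008,-0.035,-0.001,1,0.2,-4.7,-1],[0.016,-0.07,-0.002,2,0.4,-9.4,-1],[0.024,-0.105,-0.003,2.8,0.6,-14,-1],[0.032,-0.14,-0.004,3.4,0.8,-18,-1],[0.032,-0.14,-0.004,3.4,0.8,-18,-1],[0.032,-0.14,-0.004,3.4,0.8,-18,-1]]' 80; python3 st.py
```

```text
time_s: 11.68
ee_pos: [0.4408, 0.2778, -0.0219]
eef_rot: [180.0, 0.0, 13.1]
wrist_force: [-8.3, -0.9, -0.2]
finger_gap: 0.0242
grip_force: 79.5
t 11.675 nose [97.7 -0.3  1.3] tail [-99.3  -0.5   1.5] rpy [-0.02  0.05  0.07] F [-8.3  1.  -0.2] gap 0.024238467751144858
```

```bash
python3 -m handwheel '[[0,0,0,0,0,-1.5,-1],[0,0,0,0,0,-1.5,-1],[0,0,0,0,0,-1.5,0],[0,0,0,0,0,-1.5,1],[0,0,0,0,0,-1.5,1],[0,0,0,0,0,-1.5,1],[0,0,0,0,0,-1.5,1]]' 80; python3 st.py
```

```text
time_s: 12.55
ee_pos: [0.4441, 0.2783, -0.0228]
eef_rot: [-180.0, -0.2, 12.9]
wrist_force: [-0.6, 0.2, -1.3]
finger_gap: 0.0851
grip_force: 0.0
t 12.55 nose [100.8  -0.8   1. ] tail [-96.2  -0.6   0.2] rpy [ 0.05 -0.24 -0.07] F [-0.5  0.4 -1.3] gap 0.0851283961966474
```

```bash
python3 -m handwheel '[[0,0,0,0,0,30,1],[0,0,0,0,0,90,1],[0,0,0,0,0,150,1],[0,0,-0.11,0,-30,200,1],[0,0,-0.22,0,-75,250,1],[0,0,-0.22,0,-90,270,1],[0,0,-0.22,0,-90,270,1],[0,0,-0.22,0,-90,270,1]]' 80
python3 - <<'E'
from h import *
im,c=cap('wrist','w5.png')
np.save('c5.npy',c,allow_pickle=True)
im=im[30:400,40:500]
cv2.imwrite('pics/w5c.png',cv2.convertScaleAbs(cv2.resize(im[:,:,::-1],None,fx=1.6,fy=1.6,interpolation=cv2.INTER_CUBIC),alpha=1.5,beta=10))
E
```

```text
time_s: 13.55
ee_pos: [0.4434, 0.1888, 0.2464]
eef_rot: [-180.0, -0.2, 0.4]
wrist_force: [0.2, -0.5, 0.5]
finger_gap: 0.0855
grip_force: 0.0
```

View pics/w5c.png

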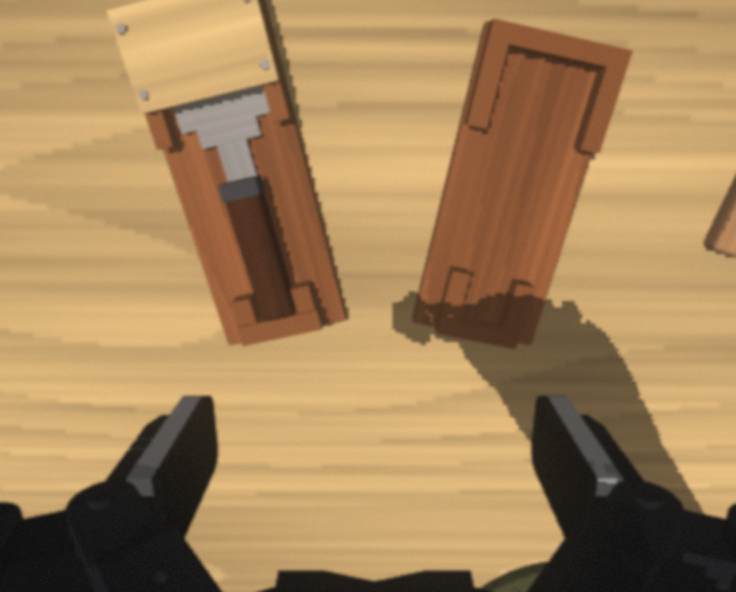

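The knife lies home in its cradle: tail inside the wall at crop (270,325), blade under the cover. The brush cradle's wide end has corners at crop (494,20) and (631,51), with its tail at (414,321). I'll fit its pose.

```bash
python3 - <<'E'
from fit import *
c=np.load('c5.npy',allow_pickle=True).item()
k=lambda u,v:(u/1.6+40-.2,v/1.6+30-.2)
pts=[(*k(494,20),113,50,26),(*k(631,51),113,-50,26),(*k(603,68),99,-34,26),(*k(471,127),44,50,26),(*k(592,154),44,-50,26),(*k(414,321),-113,50,10),(*k(488,131),44,34,26),(*k(577,150),44,-34,26)]
x=fit(c,pts,[.465,.084,-.2],[])
E
```

```text
xy [0.4609 0.0868] yaw -10.75 ext []
[[-3.6, -1.0], [2.0, -0.4], [0.8, -0.2], [-5.1, -0.2], [5.7, 0.7], [-0.7, 3.0], [-1.8, 0.2], [1.4, 0.4]]
```

```bash
python3 - <<'E'
from h import *
from scipy.optimize import least_squares
c=np.load('c5.npy',allow_pickle=True).item()
k=lambda u,v:(u/1.6+40-.2,v/1.6+30-.2)
# y given as (sign,None)->free outer width
pts=[(*k(494,20),113,'+',26),(*k(631,51),113,'-',26),(*k(603,68),99,-34,26),(*k(471,127),44,'+',26),(*k(592,154),44,'-',26),(*k(488,131),44,34,26),(*k(577,150),44,-34,26),(*k(472,272),-60,18,10),(*k(515,282),-60,-18,10),(*k(414,321),-113,50,10)]
def res(p):
    r=[];cs,sn=np.cos(p[2]),np.sin(p[2])
    for u,v,x,y,z in pts:
        if isinstance(y,str): y=p[3] if y=='+' else -p[3]
        a,b=proj(c,[p[0]+(cs*x-sn*y)/1e3,p[1]+(sn*x+cs*y)/1e3,z/1e3]);r+=[a-u,b-v]
    return r
o=least_squares(res,[.465,.084,-.2,50],x_scale=[.01,.01,.02,5],loss='soft_l1')
print(o.x[:2].round(4),np.degrees(o.x[2]).round(2),o.x[3].round(1));print(np.array(res(o.x)).reshape(-1,2).round(1).tolist())
# check knife cradle: seat of the handle-front vs prediction with C
for p in [(-100,0,28),(-119.5,-50,10),(65,0,29)]:
    cs,sn=np.cos(np.radians(13)),np.sin(np.radians(13));a=proj(c,[.4698+(cs*p[0]-sn*p[1])/1e3,.2849+(sn*p[0]+cs*p[1])/1e3,p[2]/1e3]);print(p,((np.array(a)+.2-[40,30])*1.6).round(0))
s=bot.state();print(s['ee_pos'],s['eef_rot'])
E
```

```text
[0.4608 0.0858] -10.62 46.0
[[0.7, 0.0], [-0.9, -1.2], [1.6, -0.2], [-0.9, 0.7], [3.1, 0.1], [-1.0, 0.4], [2.2, 0.5], [-2.0, -0.5], [-1.0, -1.5], [0.2, 3.2]]
(-100, 0, 28) [277. 318.]
(-119.5, -50, 10) [348. 319.]
(65, 0, 29) [210.  95.]
[0.44323462 0.18892791 0.24606574] [-1.79966983e+02 -1.29301505e-01  4.09546222e-01]
```

```bash
python3 -m handwheel '[[0,0,-0.29,56,-295,-46,1],[0,0,-0.29,56,-295,-46,1],[0,0,-0.29,56,-295,-46,1],[0,0,-0.29,56,-295,-46,1],[0,0,-0.29,56,-295,-46,1],[0,0,-0.29,56,-295,-46,1],[0,0,-0.29,56,-295,-46,1],[0,0,-0.29,56,-295,-46,1]]' 80
cat > ferr.py <<'E'
from h import *
def ferr(z,f):
    im,c=cap('wrist',f)
    hsv=cv2.cvtColor(im,cv2.COLOR_RGB2HSV);m=((hsv[...,1]<60)&(hsv[...,2]>70)).astype(np.uint8);m=cv2.morphologyEx(m,cv2.MORPH_OPEN,np.ones((5,5)))
    n,l,st,ce=cv2.connectedComponentsWithStats(m)
    for i in range(1,n):
        if st[i,4]<300: continue
        q=cv2.boxPoints(cv2.minAreaRect(np.argwhere(l==i)[:,::-1].astype(np.float32)))
        w=np.array([ray(c,*p,z) for p in q]);e=[w[1]-w[0],w[2]-w[1]];e.sort(key=np.linalg.norm)
        a=np.degrees(np.arctan2(e[1][1],e[1][0]))
        print(st[i].tolist(),'centre',w.mean(0).round(4),'sides',[np.linalg.norm(v).round(4) for v in e],'long-axis angle',a.round(2))
E
python3 - <<'E'
from ferr import *
ferr(.020,'w6.png');s=bot.state();print(s['ee_pos'],s['eef_rot'])
E
```

```text
time_s: 14.6
ee_pos: [0.5, -0.1047, 0.2008]
eef_rot: [-179.9, -0.2, -16.1]
wrist_force: [-0.5, 0.2, 0.8]
finger_gap: 0.0859
grip_force: 0.0
[244, 123, 55, 24, 1288] centre [ 0.5446 -0.1153  0.02  ] sides [np.float64(0.0229), np.float64(0.0545)] long-axis angle -106.17
[ 0.50004673 -0.10486811  0.20108087] [-179.92354973   -0.21426485  -16.11522572]
```

```bash
python3 -m handwheel '[[0,0,0,-1,2.5,-60,1],[0,0,0,-1,2.5,-120,1],[0,0,0,-1,2.5,-175,1],[0,0,0,-1,2.5,-215,1],[0,0,0,-1,2.5,-235,1],[0,0,0,-1,2.5,-235,1],[0,0,0,-1,2.5,-235,-1],[0,0,0,-1,2.5,-235,-1],[0,0,0,-1,2.5,-235,-1],[0,0,0,-1,2.5,-235,-1]]' 80
python3 -c "
from h import *
s=bot.state();print(s['ee_pos'],s['eef_rot'])"
```

```text
time_s: 15.9
ee_pos: [0.4997, -0.1042, -0.0326]
eef_rot: [-179.9, -0.3, -16.3]
wrist_force: [-1.0, 0.5, 9.7]
finger_gap: 0.0264
grip_force: 79.4
[ 0.49966182 -0.10415171 -0.03259745] [-179.93538697   -0.3405583   -16.26128992]
```

```bash
python3 -m handwheel '[[0,0,0,0,0,40,-1],[0,0,0.03,-10,30,80,-1],[0,0,0.06,-25,85,80,-1],[0,0,0.0935,-40,140,80,-1],[0,0,0.0935,-52.5,185,80,-1],[0,0,0.0935,-52.5,193,80,-1],[0,0,0.0935,-52.5,193,80,-1],[0,0,0.0935,-52.5,193,80,-1]]' 80
python3 - <<'E'
from ferr import *
s=bot.state();print(s['ee_pos'],s['eef_rot'])
ferr(s['ee_pos'][2]+.0326+.020,'w7.png')
u=np.array([np.cos(np.radians(-10.9)),np.sin(np.radians(-10.9))]);print('ferrule target',np.array([.4608,.086])+.0325*u)
E
```

```text
time_s: 16.9
ee_pos: [0.4467, 0.0872, 0.0461]
eef_rot: [-180.0, -0.2, -11.1]
wrist_force: [0.6, -0.5, -2.0]
finger_gap: 0.0259
grip_force: 79.1
[0.44674592 0.08718125 0.04614145] [-179.99763085   -0.23879579  -11.05365635]
[196, 157, 152, 66, 9539] centre [0.4928 0.0784 0.0987] sides [np.float64(0.0246), np.float64(0.0544)] long-axis angle -100.48
ferrule target [0.49271366 0.0798544 ]
```

```bash
python3 -m handwheel '[[0,0,0,0,1.5,-25,-1],[0,0,0,0,1.5,-45,-1],[0,0,0,0,1.5,-55,-1],[0,0,0,0,1.5,-62,-1],[0,0,0,0,1.5,-67,-1],[0,0,0,0,1.5,-67,-1]]' 80
```

```text
time_s: 17.7
ee_pos: [0.4465, 0.0902, -0.0208]
eef_rot: [-180.0, -0.2, -10.9]
wrist_force: [0.8, -0.5, -0.4]
finger_gap: 0.026
grip_force: 79.2
```

No wall contact on the way down, with the underside about 2 mm above the floor. I'll lower the rest, release and back off.

```bash
python3 -m handwheel '[[0,0,0,0,0,-2,-1],[0,0,0,0,0,-2,-1],[0,0,0,0,0,-2,0],[0,0,0,0,0,-2,1],[0,0,0,0,0,-2,1],[0,0,0,0,0,-2,1],[0,0,0,0,0,20,1],[0,0,0,0,0,80,1],[0,0,0,0,0,140,1],[0,0,0,0,0,200,1]]' 80
python3 -m handwheel '[[0,0,0,0,50,50,1],[0,0,0.18,0,100,70,1],[0,0,0.18,0,100,70,1],[0,0,0.18,0,100,70,1]]' 80
python3 - <<'E'
from ferr import *
ferr(.030,'w8.png')
im=cv2.imread('pics/w8.png')
cv2.imwrite('pics/w8c.png',cv2.convertScaleAbs(cv2.resize(im[30:400,40:500],None,fx=1.6,fy=1.6,interpolation=cv2.INTER_CUBIC),alpha=1.5,beta=10))
E
```

```text
time_s: 18.95
ee_pos: [0.446, 0.0902, 0.1812]
eef_rot: [-179.9, -0.2, -10.9]
wrist_force: [0.5, 0.0, -0.1]
finger_gap: 0.0853
grip_force: 0.0
time_s: 19.45
ee_pos: [0.4461, 0.1896, 0.2487]
eef_rot: [180.0, -0.2, -0.7]
wrist_force: [-0.0, -0.4, 0.9]
finger_gap: 0.0853
grip_force: 0.0
[151, 93, 56, 53, 1590] centre [0.5032 0.289  0.03  ] sides [np.float64(0.0517), np.float64(0.0621)] long-axis angle -76.42
[343, 116, 51, 28, 1081] centre [0.4922 0.0825 0.03  ] sides [np.float64(0.0243), np.float64(0.0549)] long-axis angle -99.75
```

View pics/w8c.png

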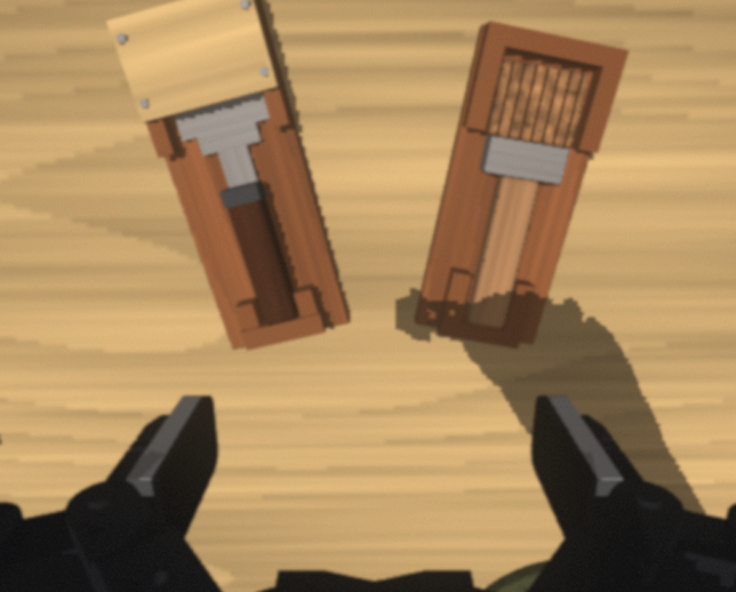

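Both tools lie inside their cradles. The brush head is between the cheeks near crop (543,100) with its tail inside at (490,318), and the knife is home with its tail at (275,318). The gripper is clear, so I'm handing in.

```bash
python3 -c "
from workcell import bot
print(bot.close_job())"
```

```text
the job is handed in; nothing more can be done
None
```

I handed the job in at about 20 s: the last picture shows the knife home under the cover strip and the brush in its open cradle, head in the wide end, and no verdict was returned.

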